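# Load a plank into the drilling jig, under its bridge and up to the stop

### The job

Load the short plank into the drilling jig: lay it flat on the jig's open board in line with the channel, then slide it lengthwise under the low bridge and its sprung shoe until its end rests against the end stop. The stop is only lightly tightened and its setting must be kept, so push gently and do not shift it; leave the other things on the bench where they are.

Things in the scene. Friction and masses are not known exactly. Their poses are not given: they have to be found in the camera images.
- plank_mid (a point): Centre (half-way up) of the loose short plank of pale wood, 135 x 52 x 15 mm, about 60 g; x axis along its 135 mm length towards the ragged end (broken to a blunt point near its middle), z up; the other end is sawn, out of square by 2 mm. It starts flat on the bench to the right of the jig, parallel to it within 0.6 rad, ragged end away from the robot. Either end may go in first.
- drill_jig: Drilling jig fixed to the bench. Origin: underside, below the middle of its open apron; x = push direction, z up. In mm: board x -75..225, y +-33 (+-41 from x 50), 12 thick. Rails 10 tall, channel 55 wide from x 90; cheeks widen it to 70 at x 65. Bridge x 117..153, underside z 38, top z 60. In it a sprung shoe, underside z 24, ramp from x 108, lifts as the plank enters: sliding takes 1 to 6 N.
- stop_mid (a point): Point of the jig in the middle of the end stop's range (185 mm along the jig's x, half-way up a plank lying on the board). The stop, a dark steel block with a black knob behind the bridge, was locked with its face anywhere from 10 mm before to 10 mm beyond this point along x, different each time: feel for it. Its screw is lightly tightened: it slips when pushed with about 13 N.

How it is judged:
By the outcome, as a careful person would: the job done as asked, in the order asked, and still so for the second after the job is handed in, with the robot touching nothing.
It also fails if it takes over 51 s, if anything falls off the work surface, if the arm or the gripper's body presses on something with over 40 N, if the wrist force passes 120 N, or if a joint passes its speed limit or range.

### The arm

A 6-joint arm with a two-finger parallel gripper is mounted at the origin on a cart in front of the work surface, level with it; the furniture and walls round the work are solid. World frame = base frame: x ahead of the robot, y to its left, z up, the work surface at z = 0. Lengths are in m, angles in rad, forces in N, time in s.
With the tool pointing down it reaches from about 0.25 to 0.775 m from the base axis. Payload 4 kg.
Tool frame: the origin (TCP) lies at the very end of the fingers, on their centre line; the grasp point (between the pads) lies 19 mm behind it; y points along the fingers, x is the direction in which the jaws open and shut, and the axes are right-handed (so a half turn about y gives the same grasp; the last joint's range is limited). The gripper opens to 94 mm and grips with 3 to 60 N. Pads are 16 mm wide; open, the fingers measure 119 mm over their backs; the gripper's body (75 mm by 177 mm) begins 78 mm behind the grasp point.
Start: joints at [-0.103, 0.087, 1.371, -0, 1.684, -0.103], TCP at [0.55, -0, 0.206] pointing down, gripper open.
Joint ranges: [-3.1, 3.1], [-0.76, 2.03], [0.27, 2.55], [-1.08, 4.22], [0.17, 2.65], [-2.57, 2.57]. Speed limits (rad/s): [2.79, 2.79, 3.14, 3.14, 3.14, 3.14].

### API

Orientations are given as [roll, pitch, yaw] about the fixed x, y, z axes, in that order (R = Rz(yaw) Ry(pitch) Rx(roll)).
In Python, from bench import robot gives the robot as it stands.
- The arm moves only by the shell command python3 -m handwheel 'ROWS' [OPENING]. ROWS is JSON, a list of rows, each an object with "delta_pos": the shift along the tool's x, y, z in mm, a list of three; "yaw": the turn about the tool's y in rad. A call has 1 to 12 rows; each row is the pose to reach, as a shift and turn from the pose commanded when the call began, along the tool's axes at that moment; what a row does not reach only later rows make up. A row lasts 1/10 s, in which the tool goes at most 50 mm and 8.59 degrees, less where a joint would pass 70% of its speed; a pose out of reach is approached as far as the arm can. A call with a gripper value outside its range is refused whole. OPENING is the closure in counts, from 0 (fully open) to 255 (shut), set as the call begins (- or left out, the last holds). The fingers move at their own pace and stop on an object; the grip force is fixed at half the most. Time passes only in rows, so rows that repeat a pose let the fingers close. It gives the time, the measured TCP pose, the force and the opening at its end, in the units of the state.
- robot.get_obs(): the state, without advancing time (a new reading comes with each control period).
- robot.snapshot(name): name is "scene" or "side" or "wrist"; returns a dict with "image" (400x640x3 uint8, red, green, blue), "fx", "fy", "cx", "cy" (pixels), "k1" (the pictures are not rectified: a ray, as slopes to the right and down, at radius r is drawn at 1 + k1 r^2 times it, then the intrinsics apply), "rvec" (rotation vector, rad) and "tvec" (3), from world to camera coordinates, as OpenCV has them. Camera axes: x right, y down, z forward; pixel columns grow to the right and rows downward; lengths in m; the calibration is good to about 2 mm. A picture is of the moment at which its call begins. There is no depth.
- robot.close_job(): hands the job in, once; it reports no verdict.
The state is a dict: "time": time; "joint_positions": joint angles; "qvel": joint speeds; "joint_torque": joint torques, N m; "tool_pos": TCP position; "ee_rot": TCP orientation; "wrist_force": force on the tool from outside, world axes, zero at the start; "wrist_torque": the same for the moment, N m; "width": finger opening in m.
Only numpy, scipy, OpenCV 4.12 (cv2) and the standard library are available. Lean on these libraries where they do the work, as an engineer would, in place of code of your own. Each camera call takes 0.05 s, during which the arm holds its last target.

## Working session

There is one attempt and no reset: what is moved stays moved. The work goes in short steps, Python scripts to look and compute and a shell command to move; the robot and the scene stay as the last step left them, time stands still between calls to the robot, and variables do not carry over. Pictures are saved under pics/ and viewed, and the job is handed in when it is done.

```bash
ls; mkdir -p pics; python3 - <<'E'
from bench import robot
import cv2
o=robot.get_obs();print({k:o[k] for k in ['time','tool_pos','ee_rot','wrist_force','width']})
for n in ['scene','side','wrist']:
    s=robot.snapshot(n);cv2.imwrite(f'pics/{n}0.png',cv2.cvtColor(s['image'],cv2.COLOR_RGB2BGR));print(n,{k:v for k,v in s.items() if k!='image'})
E
```

```text
pics
{'time': 0.0, 'tool_pos': array([5.49579169e-01, 1.29297702e-04, 2.04817921e-01]), 'ee_rot': array([-1.57076865e+00,  1.23519955e-03,  2.35096723e-04]), 'wrist_force': array([ 0.04164208,  0.16823869, -0.21468125]), 'width': 0.0937493911340392}
scene {'fx': 464.43961935480826, 'fy': 464.43961935480826, 'cx': 320.24851011865996, 'cy': 205.27064248425833, 'k1': -0.12570196985126034, 'rvec': array([ 1.90726694, -0.61692864,  0.4051765 ]), 'tvec': array([-0.30113556,  0.24748397,  0.40849632])}
side {'fx': 452.9805216178453, 'fy': 452.9805216178453, 'cx': 316.73224684870894, 'cy': 197.79657046354566, 'k1': -0.02220719394767217, 'rvec': array([ 0.34009538, -2.39043287,  1.69214789]), 'tvec': array([0.61260489, 0.01686112, 0.92815857])}
wrist {'fx': 291.3146911530157, 'fy': 291.3146911530157, 'cx': 317.2052581109413, 'cy': 196.26844389678226, 'k1': -0.04249110032918154, 'rvec': array([-2.86326811e+00,  8.73301784e-04,  9.16879810e-04]), 'tvec': array([-0.55011412, -0.02857885,  0.39208742])}
```

View pics/scene0.png

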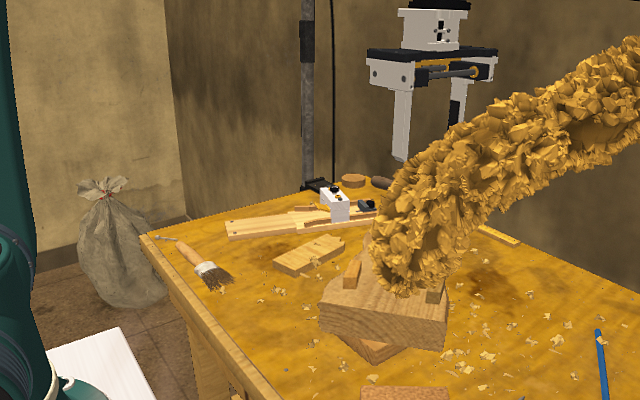

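View pics/side0.png

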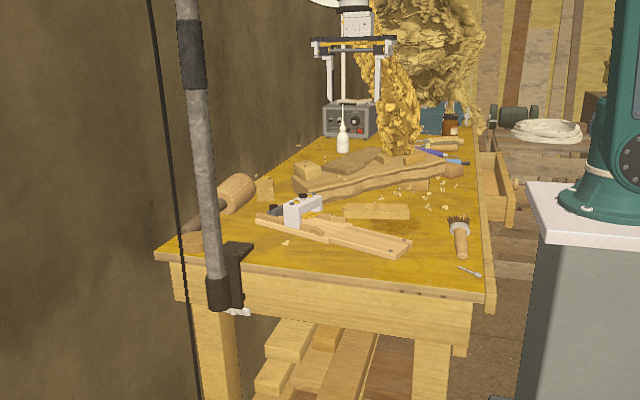

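View pics/wrist0.png

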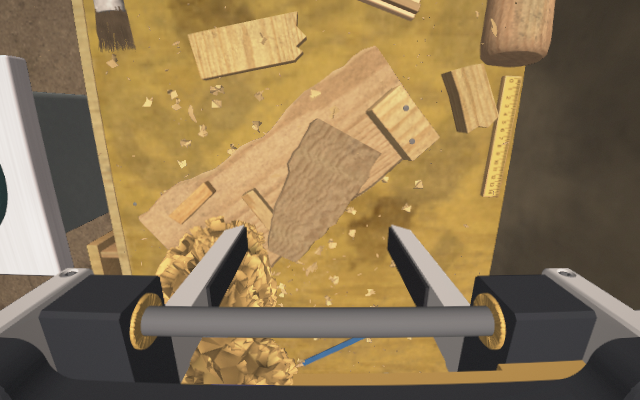

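The wrist view shows the plank at about (188–305, 12–80), ragged end to the right. The side view shows the jig from (408,250) to (258,215), with its white bridge at (303,210). A tall shavings-covered object stands to the right of the jig. Next I'll zoom in.

```bash
cat > h.py <<'E'
from bench import robot
import cv2,numpy as np
from scipy.spatial.transform import Rotation as Ro
def save(n,name,crop=None,s=1):
    d=robot.snapshot(n);im=cv2.cvtColor(d['image'],cv2.COLOR_RGB2BGR)
    np.savez('pics/'+name+'.npz',**d)
    show(name,name,crop,s);return d
def show(src,out,crop=None,s=1):
    d=np.load('pics/'+src+'.npz');im=cv2.cvtColor(d['image'],cv2.COLOR_RGB2BGR)
    if crop: x0,y0,x1,y1=crop; im=im[y0:y1,x0:x1]
    im=cv2.resize(im,None,fx=s,fy=s,interpolation=cv2.INTER_CUBIC);cv2.imwrite('pics/'+out+'.png',im)
def KD(d):
    return np.array([[d['fx'],0,d['cx']],[0,d['fy'],d['cy']],[0,0,1.]]),np.array([float(d['k1']),0,0,0])
def px2w(d,px,z):
    K,D=KD(d);p=cv2.undistortPointsIter(np.array(px,float).reshape(-1,1,2),K,D,None,None,(3,50,1e-9)).reshape(-1,2)
    R=cv2.Rodrigues(d['rvec'])[0];c=-R.T@d['tvec'];r=np.c_[p,np.ones(len(p))]@R
    return c+r*((np.asarray(z,float)-c[2])/r[:,2])[:,None]
def w2px(d,P):
    K,D=KD(d);return cv2.projectPoints(np.array(P,float).reshape(-1,1,3),d['rvec'],d['tvec'],K,D)[0].reshape(-1,2)
E
python3 - <<'E'
from h import *
for n,c,s in [('side',(240,180,430,280),4),('scene',(210,160,430,290),3.6)]: save(n,n+'1',c,s)
d=save('wrist','wrist1',(160,0,340,100),4)
print(px2w(d,[(188,35),(299,12),(305,55),(203,80)],.015))
E
```

```text
[[0.40030524 0.1692182  0.015     ]
 [0.52982212 0.19171261 0.015     ]
 [0.5361712  0.14607157 0.015     ]
 [0.41342638 0.11934154 0.015     ]]
```

View pics/side1.png

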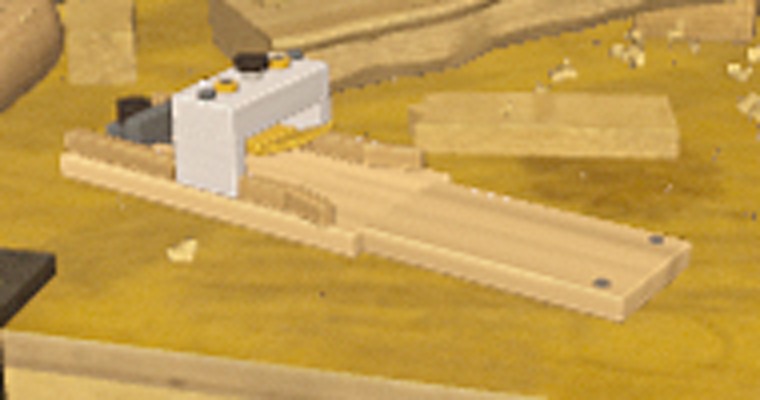

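View pics/scene1.png

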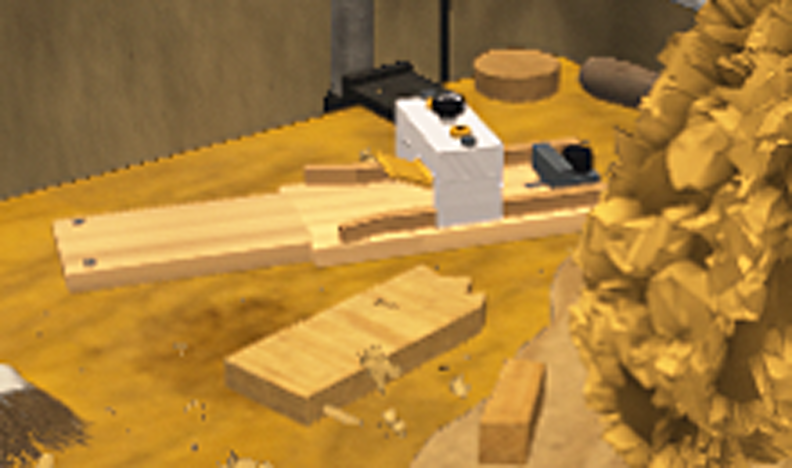

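View pics/wrist1.png

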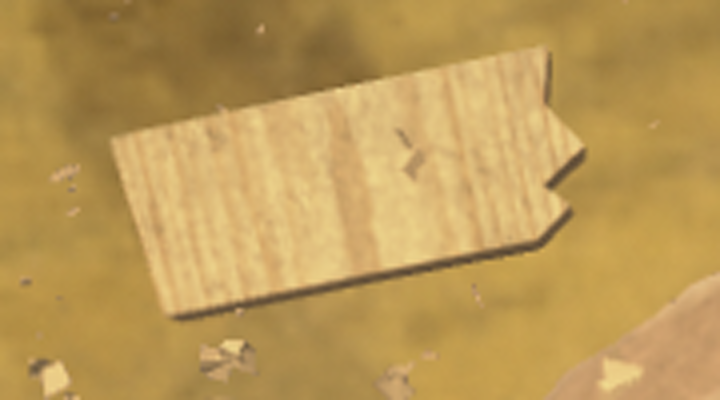

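The side and scene crops show the jig's apron corners and step clearly, and the wrist crop shows all the plank corners. I'll fit both poses with the known dimensions.

```bash
python3 - <<'E'
from h import *
from scipy.optimize import least_squares
S=np.load('pics/side1.npz');C=np.load('pics/scene1.npz');W=np.load('pics/wrist1.npz')
obs=[(S,(240+625/4,180+296/4),(-75,33,12)),(S,(240+691/4,180+243/4),(-75,-33,12)),(S,(240+359/4,180+236/4),(50,41,12)),(S,(240+62/4,180+154/4),(225,41,12)),
(S,(240+622/4,180+319/4),(-75,33,0)),
(C,(210+53/3.6,160+222/3.6),(-75,33,12)),(C,(210+67/3.6,160+275/3.6),(-75,-33,12)),(C,(210+313/3.6,160+249/3.6),(50,-41,12)),(C,(210+70/3.6,160+292/3.6),(-75,-33,0)),(C,(210+280/3.6,160+187/3.6),(50,41,12))]
def res(p):
    r=[]
    for d,px,P in obs:
        c,s=np.cos(p[2]),np.sin(p[2]);x,y,z=np.array(P)/1000
        r.append(w2px(d,[(p[0]+c*x-s*y,p[1]+s*x+c*y,z)])[0]-px)
    return np.ravel(r)
f=least_squares(res,[.4,.28,0],loss='soft_l1');print(f.x);print(res(f.x).reshape(-1,2).round(1))
px=np.array([(111,140),(547,47),(585,152),(570,210),(540,243),(170,316)])/4+[160,0]
print(px2w(W,px,.015).round(4))
E
```

```text
[ 0.46026079  0.29566763 -0.3302683 ]
[[-0.3 -1. ]
 [ 0.8 -2.1]
 [-1.  -1.8]
 [-0.4 -1.3]
 [ 0.2  0. ]
 [-0.5 -1.1]
 [-0.3 -0.5]
 [ 0.5 -0.3]
 [-0.6  0.7]
 [-0.6 -0.8]]
[[0.4    0.1692 0.015 ]
 [0.5273 0.192  0.015 ]
 [0.5378 0.1644 0.015 ]
 [0.5333 0.1488 0.015 ]
 [0.5244 0.1398 0.015 ]
 [0.4129 0.1205 0.015 ]]
```

Fit: jig at about (0.460, 0.296) with yaw −0.33. Plank centre is about (0.472, 0.156) with yaw 0.174. Before going in close, I'll check where the pole is and move away from the shavings object for a better look.

```bash
python3 -m handwheel '[{"delta_pos":[-10,-10,30],"yaw":0},{"delta_pos":[-25,-20,60],"yaw":0},{"delta_pos":[-40,-30,90],"yaw":0},{"delta_pos":[-50,-40,120],"yaw":0},{"delta_pos":[-50,-40,140],"yaw":0},{"delta_pos":[-50,-40,140],"yaw":0},{"delta_pos":[-50,-40,140],"yaw":0}]'
python3 - <<'E'
from h import *
S=np.load('pics/side1.npz');C=np.load('pics/scene1.npz')
# pole: vertical line as xy; intersect horizontal traces of the view planes at z
def trace(d,px):
    a=px2w(d,[px],0.0)[0];R=cv2.Rodrigues(d['rvec'])[0];c=-R.T@d['tvec'];return c,a
c1,a1=trace(C,(307,120));c2,a2=trace(S,(199,180))
A=np.c_[(a1-c1)[:2],-(a2-c2)[:2]];t=np.linalg.solve(A,(c2-c1)[:2]);print('pole',(c1+t[0]*(a1-c1)),(c2+t[1]*(a2-c2)))
print('cams',c1,c2)
save('wrist','wrist2');
E
```

```text
time: 1.0
tool_pos: [0.4999, 0.1398, 0.245]
ee_rot: [-1.572, 0.001, 0.001]
wrist_force: [0.7, -0.7, 0.6]
width: 0.0938
pole [0.67117087 0.46594719 0.14675084] [0.67117087 0.46594719 0.15005825]
cams [ 0.08222934 -0.39960874  0.39032214] [0.32012307 1.01075908 0.33605755]
```

View pics/wrist2.png

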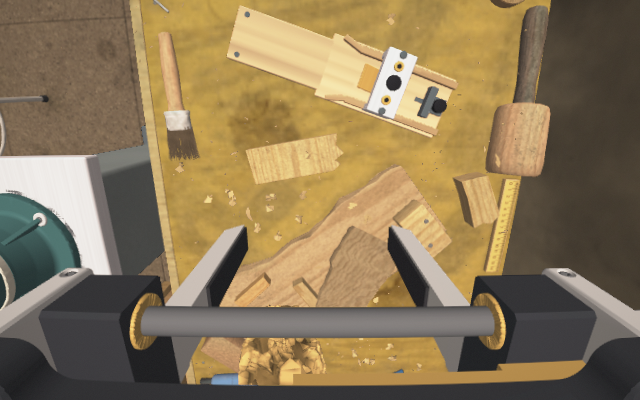

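Everything is visible in this view. The jig runs from its apron corner at (240,8) to its end at (440,130). The plank is at (247–342, 135–183) and the stop at (432,102), clear of the pole. I'll zoom in to refine these.

```bash
python3 - <<'E'
from h import *
show('wrist2','w2a',(220,0,470,187),3.2)
E
```

```text
(no output)
```

View pics/w2a.png

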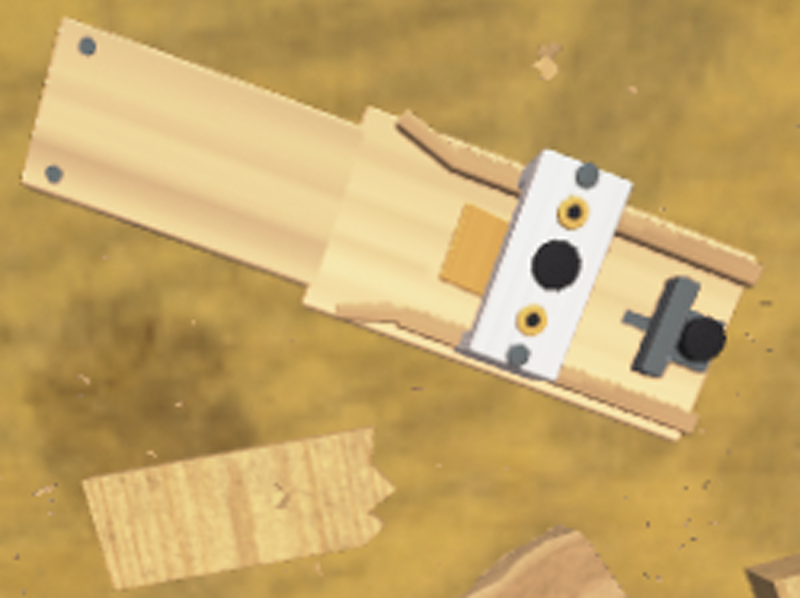

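```bash
python3 - <<'E'
from h import *
from scipy.optimize import least_squares
W=np.load('pics/wrist2.npz')
f=lambda l:np.array(l)/3.2+[220,0]
px=f([(63,16),(22,183),(362,108),(304,301),(679,440)]);M=np.array([(-75,33),(-75,-33),(50,41),(50,-41),(225,-41)])/1000
w=px2w(W,px,.012)[:,:2];print(w.round(4))
T=lambda p,m:np.c_[p[0]+np.cos(p[2])*m[:,0]-np.sin(p[2])*m[:,1],p[1]+np.sin(p[2])*m[:,0]+np.cos(p[2])*m[:,1]]
s=least_squares(lambda p:(T(p,M)-w).ravel(),[.46,.3,-.33],loss='soft_l1',f_scale=.002);p=s.x;print(p,(1000*(T(p,M)-w)).round(1))
q=px2w(W,f([(637,374),(668,290)]),.012)[:,:2]; q2=px2w(W,f([(637,374),(674,278)]),.03)[:,:2]
R=np.array([[np.cos(p[2]),np.sin(p[2])],[-np.sin(p[2]),np.cos(p[2])]])
print('stop',((q-p[:2])@R.T*1000).round(1),((q2-p[:2])@R.T*1000).round(1))
k=px2w(W,f([(83,480),(371,430),(395,490),(365,543),(117,590)]),.015);print(k.round(4))
a=k[1]-k[0];b=k[3]-k[4];print(np.arctan2(a[1],a[0]),np.arctan2(b[1],b[0]),np.linalg.norm(k[0]-k[4]))
E
```

```text
[[0.4026 0.3529]
 [0.382  0.2913]
 [0.521  0.3187]
 [0.4976 0.2444]
 [0.662  0.1872]]
[ 0.4626246   0.29799881 -0.32704856] [[-0.4  0.4]
 [-1.  -0.5]
 [ 2.1  2. ]
 [-0.8 -1.3]
 [ 0.5 -0.3]]
stop [[195.4 -21.2]
 [194.   14.8]] [[189.5 -23. ]
 [188.6  16.5]]
[[0.4004 0.1698 0.015 ]
 [0.5264 0.1912 0.015 ]
 [0.5374 0.1653 0.015 ]
 [0.5246 0.1417 0.015 ]
 [0.4126 0.1202 0.015 ]]
0.16787839964062992 0.1897030092309845 0.051140088142470994
```

Refined: jig (0.462, 0.297, −0.328), plank centre (0.472, 0.156) at 0.176 rad, stop face around x≈190. I'll turn the jaws across the plank, above a point 30 mm behind its centre.

```bash
python3 -m handwheel '[{"delta_pos":[-10,0,2],"yaw":0.14},{"delta_pos":[-20,0,4],"yaw":0.28},{"delta_pos":[-30,0,6],"yaw":0.42},{"delta_pos":[-40,0,8],"yaw":0.56},{"delta_pos":[-50,0,11],"yaw":0.7},{"delta_pos":[-57,0,11],"yaw":0.84},{"delta_pos":[-57,20,11],"yaw":0.98},{"delta_pos":[-57,40,11],"yaw":1.12},{"delta_pos":[-57,60,11],"yaw":1.26},{"delta_pos":[-57,80,11],"yaw":1.395},{"delta_pos":[-57,80,11],"yaw":1.395},{"delta_pos":[-57,80,11],"yaw":1.395}]'
python3 - <<'E'
from h import *
o=robot.get_obs();print(o['joint_positions'].round(3))
save('wrist','wrist3');save('side','side3')
E
```

```text
time: 2.25
tool_pos: [0.4431, 0.1501, 0.1654]
ee_rot: [-1.572, -0.0, -1.394]
wrist_force: [0.1, -0.2, 0.5]
width: 0.0943
[ 0.206 -0.085  1.623 -0.     1.605  1.599]
```

View pics/wrist3.png

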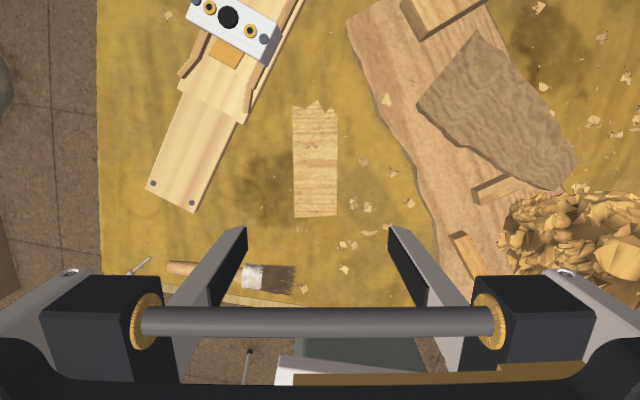

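View pics/side3.png

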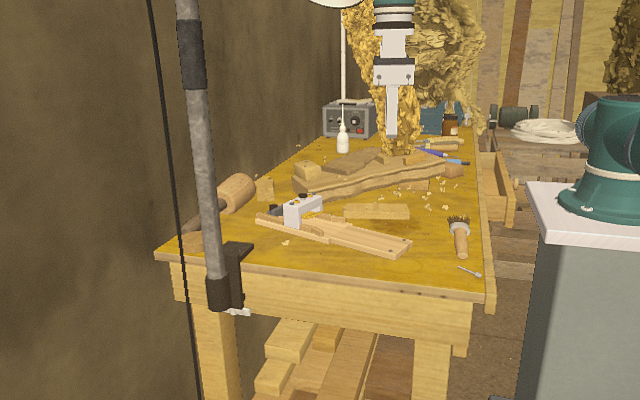

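```bash
python3 - <<'E'
from h import *
W=np.load('pics/wrist3.npz')
k=px2w(W,[(292,107),(337,111),(338,216),(295,218),(317,100)],.015);print(k.round(4))
m=(k[2]+k[3])/2; e=((k[0]-k[3])+(k[1]-k[2]));a=np.arctan2(e[1],e[0]);print(a,m+.0675*np.array([np.cos(a),np.sin(a),0]))
c=np.array([.4425,.151]);u=np.array([np.cos(.176),np.sin(.176)]);v=np.array([u[1],-u[0]])
P=[(*(c+v*y+u*x),z) for z,yy in((0,(-.0597,.0597)),(.1,(-.0885,.0885)),(.1,(.0,.11))) for y in yy for x in(-.0375,.0375)]
print(w2px(W,P).round(0).tolist())
print(px2w(W,[(505,210)],.1),px2w(W,[(505,210)],.15),px2w(W,[(420,130),(433,200)],.02))
E
```

```text
[[0.5244 0.1919 0.015 ]
 [0.5288 0.143  0.015 ]
 [0.4098 0.1183 0.015 ]
 [0.3983 0.1688 0.015 ]
 [0.5363 0.1665 0.015 ]]
0.19250530762581763 [0.47030142 0.15647625 0.015     ]
[[268.0, 212.0], [266.0, 152.0], [364.0, 212.0], [366.0, 152.0], [220.0, 247.0], [212.0, 167.0], [411.0, 247.0], [419.0, 167.0], [316.0, 247.0], [316.0, 166.0], [434.0, 247.0], [444.0, 167.0]]
[[ 0.47076274 -0.01784265  0.1       ]] [[0.48138148 0.01923169 0.15      ]] [[0.52541833 0.04969904 0.02      ]
 [0.45049021 0.01299097 0.02      ]]
```

The plank sits centred between the fingers, and the shavings object stays at y<0.02, so the way down is clear. Descend and grip.

```bash
python3 -m handwheel '[{"delta_pos":[0,40,0],"yaw":0},{"delta_pos":[0,80,0],"yaw":0},{"delta_pos":[0,110,0],"yaw":0},{"delta_pos":[0,135,0],"yaw":0},{"delta_pos":[0,150,0],"yaw":0},{"delta_pos":[0,157,0],"yaw":0},{"delta_pos":[0,161,0],"yaw":0},{"delta_pos":[0,161,0],"yaw":0}]'
python3 -m handwheel '[{"delta_pos":[0,0,0],"yaw":0},{"delta_pos":[0,0,0],"yaw":0},{"delta_pos":[0,0,0],"yaw":0},{"delta_pos":[0,0,0],"yaw":0},{"delta_pos":[0,0,0],"yaw":0},{"delta_pos":[0,0,0],"yaw":0},{"delta_pos":[0,0,0],"yaw":0},{"delta_pos":[0,0,0],"yaw":0}]' 255
python3 - <<'E'
from h import *
save('wrist','wrist4')
E
```

```text
time: 3.15
tool_pos: [0.4438, 0.1511, 0.0053]
ee_rot: [-1.569, -0.0, -1.395]
wrist_force: [-0.1, 0.5, 0.8]
width: 0.0942
time: 3.95
tool_pos: [0.443, 0.1511, 0.0046]
ee_rot: [-1.571, 0.0, -1.395]
wrist_force: [-0.5, 0.6, 1.3]
width: 0.0506
```

View pics/wrist4.png

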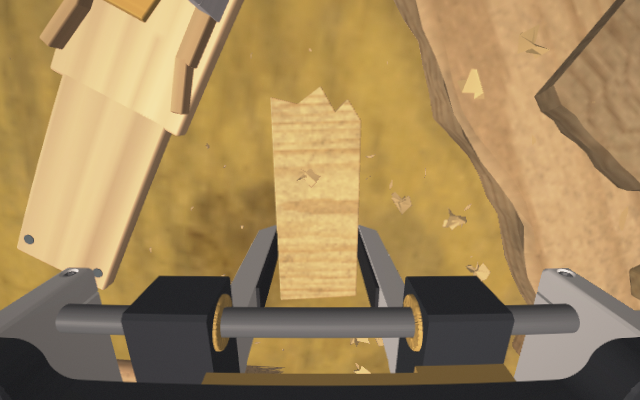

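The plank is gripped: the opening stopped at 50.6 mm and it lies square between the pads, sawn end at row 298, tip at (320,88). Next I'll measure where it sits in the tool and lift it.

```bash
python3 - <<'E'
from h import *
W=np.load('pics/wrist4.npz');o=robot.get_obs()
k=px2w(W,[(272,98),(360,110),(356,297),(281,299),(320,88)],.015)
R=Ro.from_euler('xyz',o['ee_rot']).as_matrix();print(((k-o['tool_pos'])@R*1000).round(1))
E
python3 -m handwheel '[{"delta_pos":[0,-8,0],"yaw":0},{"delta_pos":[0,-20,0],"yaw":0},{"delta_pos":[0,-40,0],"yaw":0},{"delta_pos":[0,-60,0],"yaw":0},{"delta_pos":[0,-65,0],"yaw":0},{"delta_pos":[0,-65,0],"yaw":0}]'
```

```text
[[-24.5 -10.4  89.1]
 [ 24.5 -10.4  82.6]
 [ 26.7 -10.4 -38.3]
 [-24.  -10.4 -39.8]
 [  2.1 -10.4  94.3]]
time: 4.6
tool_pos: [0.4441, 0.1512, 0.071]
ee_rot: [-1.567, -0.0, -1.395]
wrist_force: [-0.1, 0.8, -0.6]
width: 0.0503
```

```bash
python3 -m handwheel '[{"delta_pos":[-10,-5,-5],"yaw":0.06},{"delta_pos":[-25,-5,-8],"yaw":0.14},{"delta_pos":[-45,-5,-6],"yaw":0.22},{"delta_pos":[-70,-5,-2],"yaw":0.3},{"delta_pos":[-95,-5,2],"yaw":0.38},{"delta_pos":[-120,-5,6],"yaw":0.45},{"delta_pos":[-142,-5,10],"yaw":0.504},{"delta_pos":[-153,-5,12],"yaw":0.504},{"delta_pos":[-157,-5,14],"yaw":0.504},{"delta_pos":[-157,-5,14],"yaw":0.504},{"delta_pos":[-157,-5,14],"yaw":0.504}]'
python3 - <<'E'
from h import *
print(robot.get_obs()['joint_positions'].round(3))
save('wrist','wrist5');save('side','side5',(200,50,500,300),2.5)
E
```

```text
time: 5.7
tool_pos: [0.4293, 0.3071, 0.0742]
ee_rot: [-1.571, -0.001, -1.899]
wrist_force: [0.5, -0.1, -0.8]
width: 0.0502
[ 5.140e-01  1.030e-01  1.618e+00 -1.000e-03  1.421e+00  2.413e+00]
```

View pics/wrist5.png

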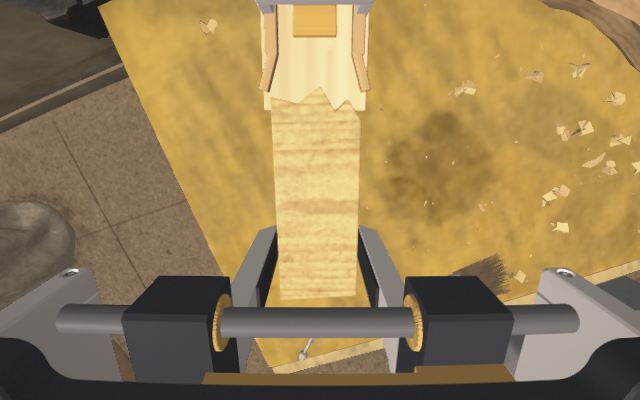

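View pics/side5.png

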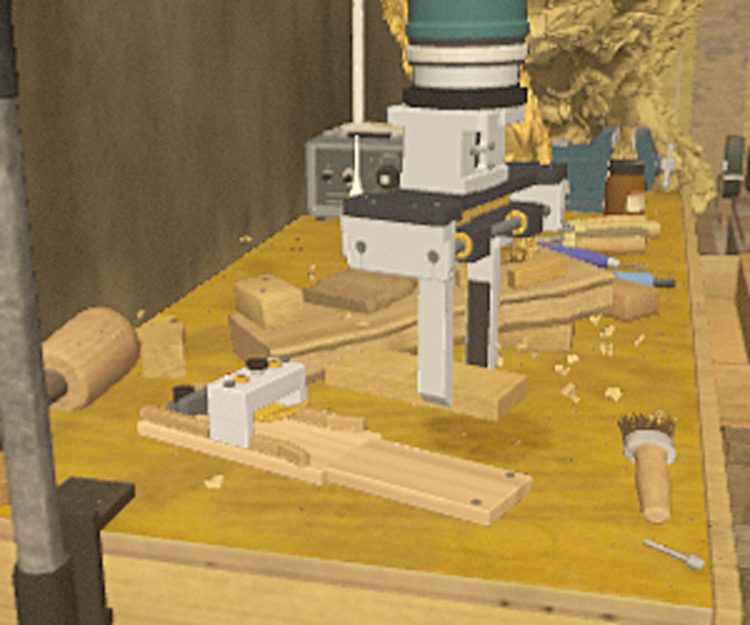

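The plank is held over the apron and nearly in line with it. The cheeks are at (270,90) and (365,90). I'll check the alignment with a zoom.

```bash
python3 - <<'E'
from h import *
show('wrist5','w5a',(240,0,400,140),5)
W=np.load('pics/wrist5.npz');p=[.462,.297,-.328]
def J(x,y,z): c,s=np.cos(p[2]),np.sin(p[2]);return (p[0]+c*x/1e3-s*y/1e3,p[1]+s*x/1e3+c*y/1e3,z/1e3)
for q in [(50,41,12),(50,-41,12),(65,35,22),(65,-35,22),(90,27.5,22),(90,-27.5,22)]: print(q,((w2px(W,[J(*q)])[0]-[240,0])*5).round(0))
E
```

```text
(50, 41, 12) [122. 547.]
(50, -41, 12) [635. 546.]
(65, 35, 22) [146. 443.]
(65, -35, 22) [610. 442.]
(90, 27.5, 22) [190. 264.]
(90, -27.5, 22) [565. 263.]
```

View pics/w5a.png

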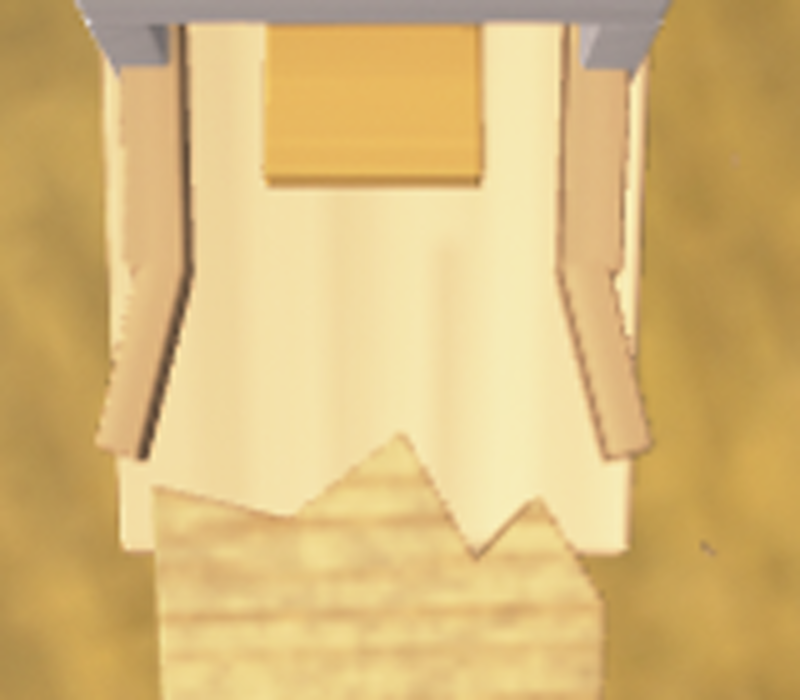

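Jig edges agree with the fit to about 1 mm, and the plank is about 1.5 mm to the right of the channel axis. I'll correct that and lower it onto the board.

```bash
python3 -m handwheel '[{"delta_pos":[-1.5,15,0],"yaw":0},{"delta_pos":[-1.5,30,0],"yaw":0},{"delta_pos":[-1.5,42,0],"yaw":0},{"delta_pos":[-1.5,49,0],"yaw":0},{"delta_pos":[-1.5,53,0],"yaw":0},{"delta_pos":[-1.5,55,0],"yaw":0},{"delta_pos":[-1.5,56,0],"yaw":0},{"delta_pos":[-1.5,56,0],"yaw":0}]'
python3 -m handwheel '[{"delta_pos":[0,0.5,0],"yaw":0},{"delta_pos":[0,1,0],"yaw":0},{"delta_pos":[0,1,0],"yaw":0}]'
```

```text
time: 6.6
tool_pos: [0.4302, 0.3097, 0.0189]
ee_rot: [-1.57, 0.001, -1.899]
wrist_force: [-0.1, -0.5, -0.4]
width: 0.0505
time: 6.9
tool_pos: [0.4299, 0.3095, 0.0176]
ee_rot: [-1.57, 0.0, -1.899]
wrist_force: [-0.0, -0.3, -1.1]
width: 0.0508
```

```bash
python3 -m handwheel '[{"delta_pos":[0,0.5,0],"yaw":0},{"delta_pos":[0,1,0],"yaw":0},{"delta_pos":[0,1,0],"yaw":0}]'
python3 -m handwheel '[{"delta_pos":[0,0.5,0],"yaw":0},{"delta_pos":[0,0.5,0],"yaw":0}]'
```

```text
time: 7.2
tool_pos: [0.4299, 0.3095, 0.0166]
ee_rot: [-1.571, 0.0, -1.899]
wrist_force: [-0.1, 0.0, 0.2]
width: 0.0505
time: 7.4
tool_pos: [0.4299, 0.3095, 0.0166]
ee_rot: [-1.571, 0.0, -1.899]
wrist_force: [-1.7, 0.0, 4.1]
width: 0.0505
```

Contact is felt at z=0.0166, as expected. I'll let go so it lies flat, then look.

```bash
python3 -m handwheel '[{"delta_pos":[0,0,0],"yaw":0},{"delta_pos":[0,0,0],"yaw":0},{"delta_pos":[0,-1,0],"yaw":0},{"delta_pos":[0,-1,0],"yaw":0}]' 85
python3 - <<'E'
from h import *
save('wrist','wrist6');show('wrist6','w6a',(200,0,440,310),1.9);save('side','side6',(240,150,440,280),4)
E
```

```text
time: 7.8
tool_pos: [0.4299, 0.3095, 0.0169]
ee_rot: [-1.571, 0.0, -1.899]
wrist_force: [0.8, -0.4, 0.3]
width: 0.0625
```

View pics/w6a.png

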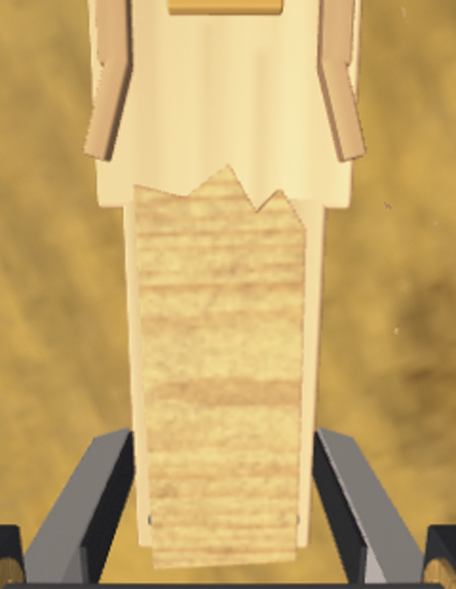

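View pics/side6.png

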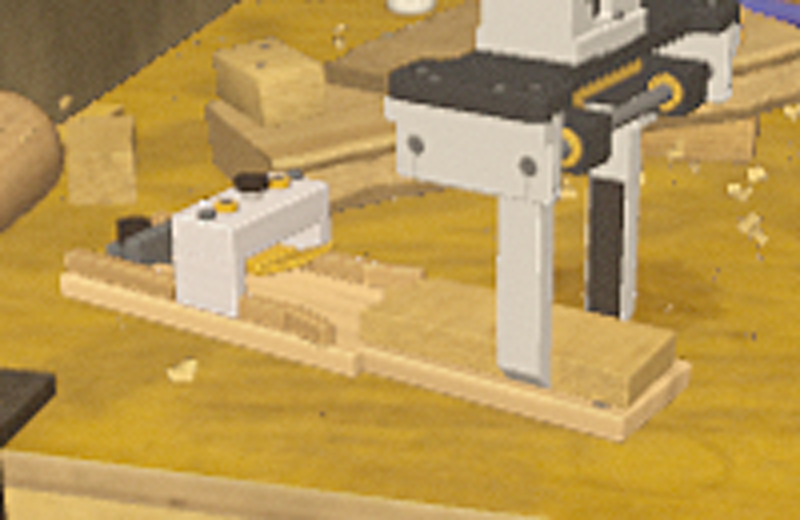

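The plank lies flat on the apron within the board, with a slight skew to the left at the front. I'll measure it.

```bash
python3 - <<'E'
from h import *
W=np.load('pics/wrist6.npz');o=robot.get_obs()
R=Ro.from_euler('xyz',o['ee_rot']).as_matrix()
f=lambda l:np.array(l)/1.9+[200,0]
T=lambda px,z:((px2w(W,f(px),z)-o['tool_pos'])@R*1000).round(1)[:,[0,2]]
print('plank L R',T([(135,190),(152,550),(305,235),(295,550)],.027).tolist())
print('board',T([(125,215),(139,500),(323,215),(308,500)],.012).tolist(),'ch',T([(131,65),(320,65)],.022).tolist())
print('corners step',T([(98,206),(351,206)],.012).tolist())
E
```

```text
plank L R [[-25.5, 88.3], [-24.8, -32.4], [24.8, 75.4], [25.6, -32.4]]
board [[-31.3, 81.2], [-31.1, -20.9], [32.5, 81.2], [31.9, -21.0]] ch [[-26.1, 123.0], [28.2, 123.0]]
corners step [[-39.9, 84.1], [41.4, 84.0]]
```

```bash
python3 -m handwheel '[{"delta_pos":[0.8,0,0],"yaw":0},{"delta_pos":[0.8,0,0],"yaw":0},{"delta_pos":[0.8,0,0],"yaw":0},{"delta_pos":[0.8,0,0],"yaw":0},{"delta_pos":[0.8,0,0],"yaw":0},{"delta_pos":[0.8,0,0],"yaw":0}]' 255
python3 -m handwheel '[{"delta_pos":[0,0,5],"yaw":0},{"delta_pos":[0,0,12],"yaw":0},{"delta_pos":[0,0,19],"yaw":0},{"delta_pos":[0,0,26],"yaw":0},{"delta_pos":[0,0,32],"yaw":0},{"delta_pos":[0,0,36],"yaw":0},{"delta_pos":[0,0,36],"yaw":0}]'
python3 - <<'E'
from h import *
save('wrist','wrist7');show('wrist7','w7a',(200,0,440,310),1.9)
E
```

```text
time: 8.5
tool_pos: [0.4295, 0.3086, 0.0169]
ee_rot: [-1.571, -0.0, -1.899]
wrist_force: [-1.1, 0.1, -0.2]
width: 0.0502
time: 9.2
tool_pos: [0.4643, 0.2968, 0.0169]
ee_rot: [-1.571, 0.0, -1.9]
wrist_force: [0.0, -0.7, -0.5]
width: 0.0503
```

View pics/w7a.png

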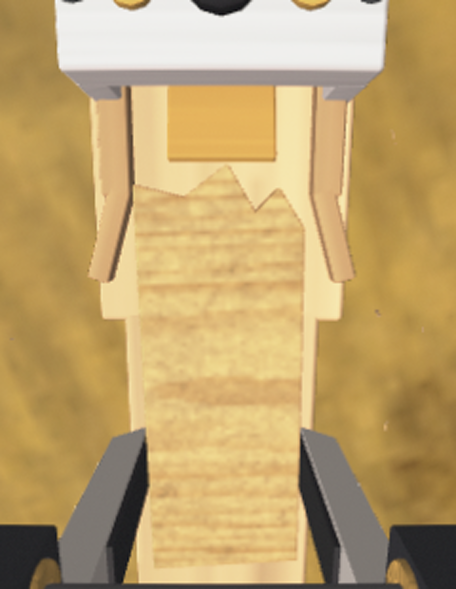

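The plank's front is at the channel mouth, left edge at column 134 and rail at 131; right edge 303 and rail 313. It is slightly left, so I'll measure it.

```bash
python3 - <<'E'
from h import *
W=np.load('pics/wrist7.npz');o=robot.get_obs()
R=Ro.from_euler('xyz',o['ee_rot']).as_matrix()
f=lambda l:np.array(l)/1.9+[200,0]
T=lambda px,z:((px2w(W,f(px),z)-o['tool_pos'])@R*1000).round(1)[:,[0,2]]
print('plank L R',T([(135,190),(152,550),(305,235),(296,550)],.027).tolist())
print('rails',T([(131,190),(313,193),(131,100),(314,100)],.022).tolist())
print('board',T([(126,322),(132,430),(317,320),(311,430)],.012).tolist(),T([(102,318),(342,318)],.012).tolist())
E
```

```text
plank L R [[-25.5, 88.7], [-24.9, -32.0], [24.8, 75.7], [25.9, -32.1]]
rails [[-27.4, 88.9], [27.5, 87.9], [-26.4, 114.0], [26.8, 114.0]]
board [[-32.6, 46.6], [-32.4, 7.4], [32.1, 47.2], [31.7, 7.3]] [[-40.7, 48.0], [40.5, 47.9]]
```

Channel centre and plank centre agree within 0.4 mm, with a skew of about 0.006 rad. On in, under the shoe.

```bash
python3 -m handwheel '[{"delta_pos":[0.2,0,4],"yaw":0.006},{"delta_pos":[0.2,0,9],"yaw":0.006},{"delta_pos":[0.2,0,14],"yaw":0.006},{"delta_pos":[0.2,0,19],"yaw":0.006},{"delta_pos":[0.2,0,22],"yaw":0.006},{"delta_pos":[0.2,0,22],"yaw":0.006}]'
python3 -m handwheel '[{"delta_pos":[0,0,5],"yaw":0},{"delta_pos":[0,0,10],"yaw":0},{"delta_pos":[0,0,15],"yaw":0},{"delta_pos":[0,0,20],"yaw":0},{"delta_pos":[0,0,22],"yaw":0},{"delta_pos":[0,0,22],"yaw":0}]'
python3 - <<'E'
from h import *
save('wrist','wrist8');show('wrist8','w8a',(200,0,440,310),1.9)
save('side','side8',(240,150,440,280),4)
E
```

```text
time: 9.85
tool_pos: [0.4838, 0.29, 0.0169]
ee_rot: [-1.573, -0.0, -1.905]
wrist_force: [-3.9, 0.5, 1.3]
width: 0.0505
time: 10.45
tool_pos: [0.5058, 0.2823, 0.017]
ee_rot: [-1.57, 0.0, -1.905]
wrist_force: [-1.7, 1.9, 0.1]
width: 0.0507
```

View pics/w8a.png

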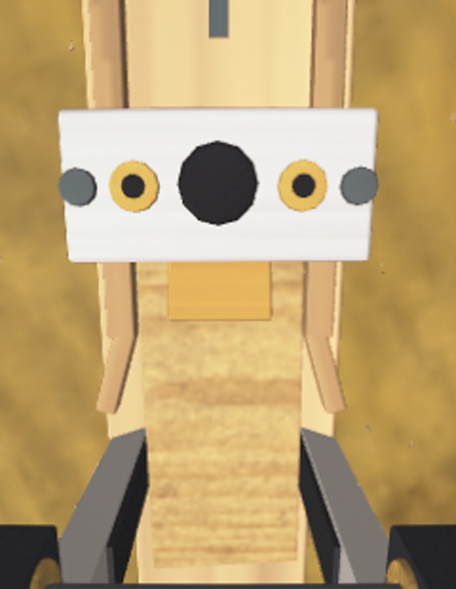

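View pics/side8.png

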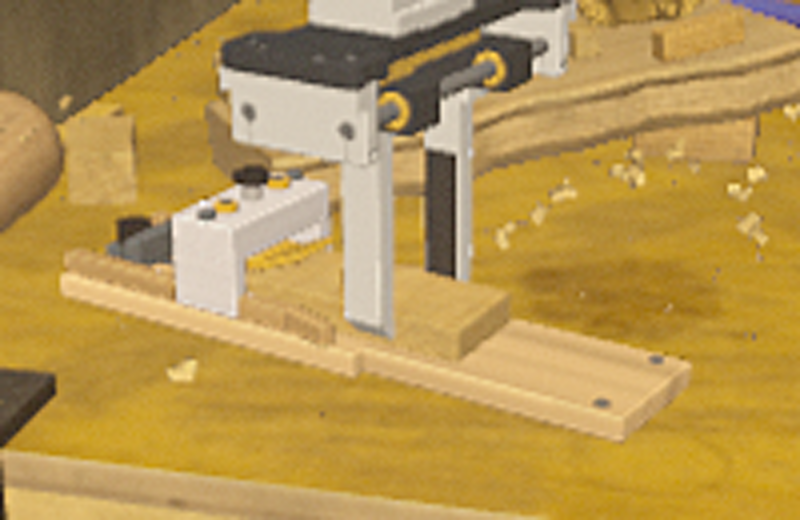

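The plank is straight in the channel with its nose under the shoe. The fingers are close to the cheeks, so I'll release here, move behind the sawn end, close the fingers and push from there.

```bash
python3 -m handwheel '[{"delta_pos":[0,0,0],"yaw":0},{"delta_pos":[0,0,0],"yaw":0},{"delta_pos":[0,0,0],"yaw":0},{"delta_pos":[0,-15,0],"yaw":0},{"delta_pos":[0,-35,0],"yaw":0},{"delta_pos":[0,-45,-5],"yaw":0},{"delta_pos":[0,-45,-30],"yaw":0},{"delta_pos":[0,-45,-55],"yaw":0},{"delta_pos":[0,-45,-65],"yaw":0},{"delta_pos":[0,-45,-65],"yaw":0}]' 85
python3 -m handwheel '[{"delta_pos":[0,0,0],"yaw":0},{"delta_pos":[0,0,0],"yaw":0},{"delta_pos":[0,0,0],"yaw":0},{"delta_pos":[0,0,0],"yaw":0},{"delta_pos":[0,0,0],"yaw":0},{"delta_pos":[0,0,0],"yaw":0},{"delta_pos":[0,0,0],"yaw":0},{"delta_pos":[0,0,0],"yaw":0}]' 255
python3 - <<'E'
from h import *
save('wrist','wrist9');save('side','side9',(240,150,440,280),4)
E
```

```text
time: 11.55
tool_pos: [0.443, 0.3044, 0.0626]
ee_rot: [-1.57, 0.001, -1.903]
wrist_force: [-0.6, -0.1, -0.1]
width: 0.0628
time: 12.35
tool_pos: [0.4438, 0.3039, 0.062]
ee_rot: [-1.571, -0.0, -1.905]
wrist_force: [-0.4, -0.3, 0.0]
width: 0.0023
```

View pics/wrist9.png

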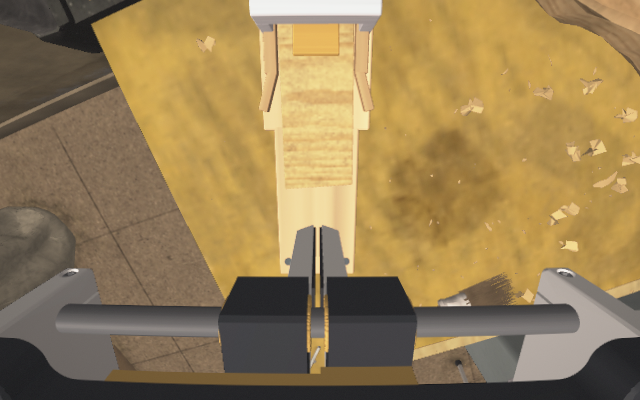

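View pics/side9.png

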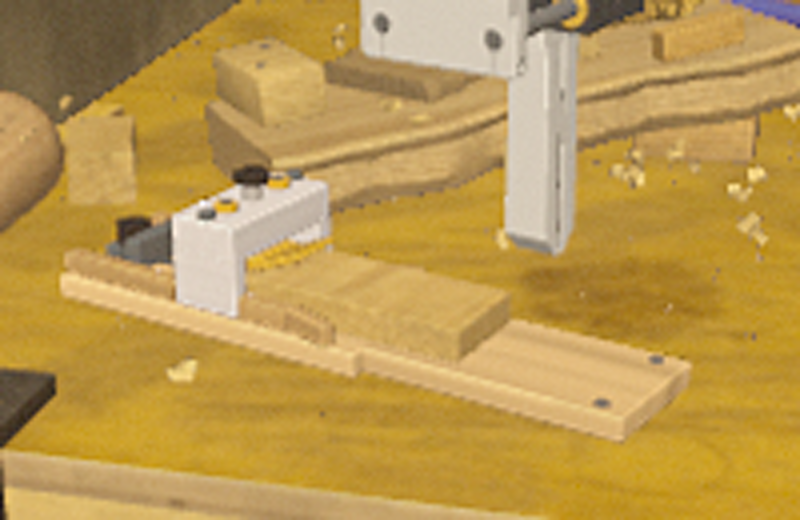

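The plank stayed put, flat and straight. I'll lower the closed fingers behind its sawn end and advance.

```bash
python3 -m handwheel '[{"delta_pos":[0,15,0],"yaw":0},{"delta_pos":[0,30,0],"yaw":0},{"delta_pos":[0,40,0],"yaw":0},{"delta_pos":[0,45,0],"yaw":0},{"delta_pos":[0,45,0],"yaw":0},{"delta_pos":[0,45,0],"yaw":0}]'
python3 -m handwheel '[{"delta_pos":[0,0,4],"yaw":0},{"delta_pos":[0,0,8],"yaw":0},{"delta_pos":[0,0,11],"yaw":0},{"delta_pos":[0,0,13],"yaw":0},{"delta_pos":[0,0,13],"yaw":0}]'
python3 -m handwheel '[{"delta_pos":[0,0,2],"yaw":0},{"delta_pos":[0,0,4],"yaw":0},{"delta_pos":[0,0,6],"yaw":0},{"delta_pos":[0,0,8],"yaw":0},{"delta_pos":[0,0,10],"yaw":0}]'
```

```text
time: 13.05
tool_pos: [0.4442, 0.3041, 0.0175]
ee_rot: [-1.57, 0.001, -1.905]
wrist_force: [0.7, -0.7, 0.3]
width: 0.0005
time: 13.55
tool_pos: [0.4565, 0.2995, 0.0171]
ee_rot: [-1.571, 0.0, -1.905]
wrist_force: [0.5, -0.1, 0.2]
width: 0.0002
time: 14.05
tool_pos: [0.4649, 0.2967, 0.0169]
ee_rot: [-1.572, 0.0, -1.905]
wrist_force: [-4.1, 2.3, 1.1]
width: 0.0007
```

Contact: about 4.7 N sliding force. Continuing.

```bash
python3 -m handwheel '[{"delta_pos":[0,0,2],"yaw":0},{"delta_pos":[0,0,4],"yaw":0},{"delta_pos":[0,0,6],"yaw":0},{"delta_pos":[0,0,8],"yaw":0},{"delta_pos":[0,0,8],"yaw":0}]'
python3 -m handwheel '[{"delta_pos":[0,0,2],"yaw":0},{"delta_pos":[0,0,4],"yaw":0},{"delta_pos":[0,0,6],"yaw":0},{"delta_pos":[0,0,8],"yaw":0},{"delta_pos":[0,0,8],"yaw":0}]'
python3 - <<'E'
from h import *
o=robot.get_obs();print(o['tool_pos'],o['wrist_force'])
p=[.462,.297,-.328];d=o['tool_pos'][:2]-p[:2];c,s=np.cos(p[2]),np.sin(p[2]);print('jig',c*d[0]+s*d[1],-s*d[0]+c*d[1])
save('wrist','wrist10');save('scene','scene10',(260,150,400,250),5.5)
E
```

```text
time: 14.55
tool_pos: [0.4734, 0.2936, 0.0169]
ee_rot: [-1.57, -0.0, -1.905]
wrist_force: [-2.8, 1.1, 0.7]
width: 0.0007
time: 15.05
tool_pos: [0.4811, 0.2909, 0.0169]
ee_rot: [-1.57, -0.0, -1.905]
wrist_force: [-3.6, 0.9, -0.3]
width: 0.0006
[0.48111491 0.29087011 0.01693119] [-3.59464854  0.91569198 -0.31348688]
jig 0.020070611685444946 0.00035478052231679644
```

View pics/wrist10.png

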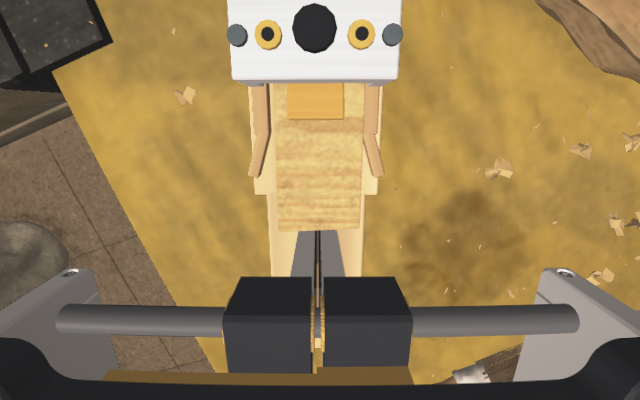

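View pics/scene10.png

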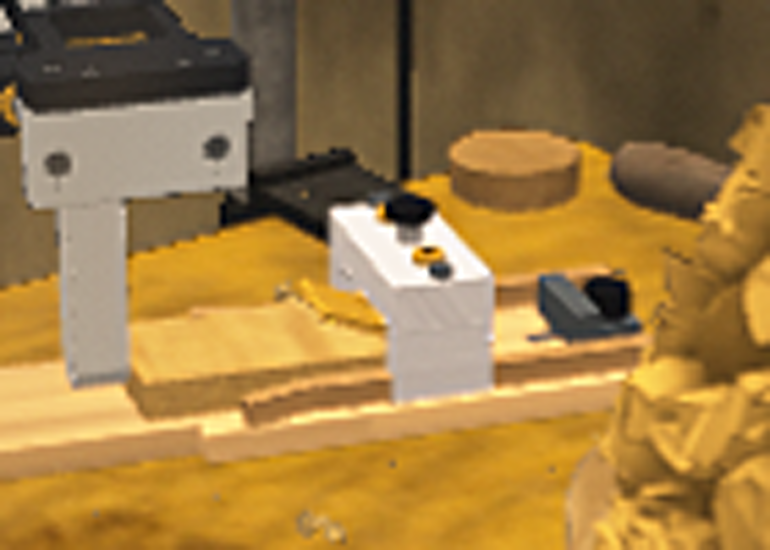

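Nose of the plank is estimated at x≈163, and the stop hasn't moved. I'm going slowly from here.

```bash
python3 -m handwheel '[{"delta_pos":[0,0,1],"yaw":0},{"delta_pos":[0,0,2],"yaw":0},{"delta_pos":[0,0,3],"yaw":0},{"delta_pos":[0,0,4],"yaw":0},{"delta_pos":[0,0,5],"yaw":0},{"delta_pos":[0,0,6],"yaw":0},{"delta_pos":[0,0,7],"yaw":0}]'
for i in 1; do :; done
python3 -m handwheel '[{"delta_pos":[0,0,0.5],"yaw":0},{"delta_pos":[0,0,1],"yaw":0}]'
python3 -m handwheel '[{"delta_pos":[0,0,0.5],"yaw":0},{"delta_pos":[0,0,1],"yaw":0}]'
```

```text
time: 15.85
tool_pos: [0.4873, 0.2887, 0.017]
ee_rot: [-1.571, -0.0, -1.905]
wrist_force: [-4.0, 1.0, -0.4]
width: 0.0004
time: 16.05
tool_pos: [0.4882, 0.2884, 0.0169]
ee_rot: [-1.571, -0.0, -1.905]
wrist_force: [-4.2, 1.8, 0.4]
width: 0.0007
time: 16.25
tool_pos: [0.4892, 0.2881, 0.017]
ee_rot: [-1.571, 0.0, -1.905]
wrist_force: [-2.4, 0.7, -0.0]
width: 0.0004
```

```bash
python3 - <<'E'
from h import *
p=[.4625,.2975,-.328];c,s=np.cos(p[2]),np.sin(p[2]);Ri=np.array([[c,s],[-s,c]])
J=lambda w:((w[:,:2]-p[:2])@Ri.T*1000).round(1).tolist()
d=save('scene','scene11',(330,170,400,230),10)
f=lambda l:np.array(l)/5.5+[260,150]
for z in(.012,.024,.03):print(z,J(px2w(d,f([(555,337),(540,280),(490,398),(538,320)]),z)))
save('wrist','wrist11')
E
```

```text
0.012 [[188.2, -4.8], [202.3, 45.8], [148.1, -45.6], [187.9, 11.1]]
0.024 [[178.0, -29.5], [191.5, 19.6], [139.1, -69.0], [177.6, -14.1]]
0.03 [[172.8, -41.8], [186.2, 6.4], [134.6, -80.7], [172.5, -26.7]]
```

View pics/scene11.png

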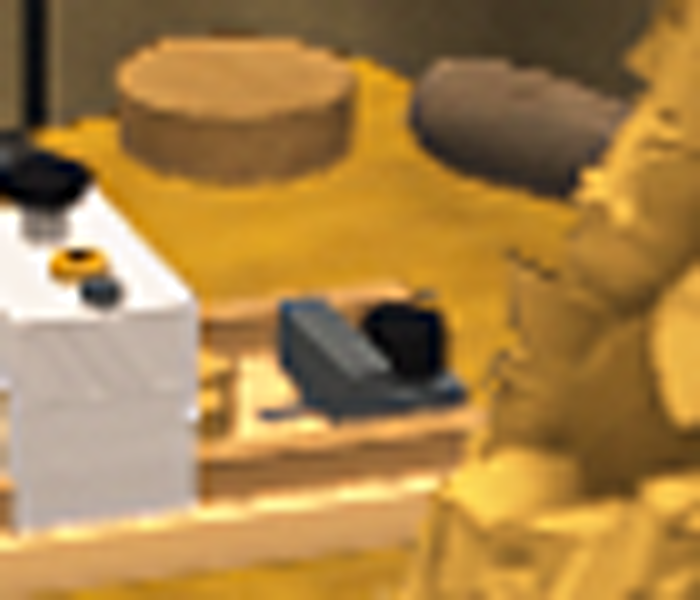

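The plank's tip now shows just past the bridge at zoom (235,400), and the stop's face is from (283,365) to (335,415). Now the gap.

```bash
python3 - <<'E'
from h import *
p=[.4625,.2975,-.328];c,s=np.cos(p[2]),np.sin(p[2]);Ri=np.array([[c,s],[-s,c]])
J=lambda w:((w[:,:2]-p[:2])@Ri.T*1000).round(1).tolist()
d=np.load('pics/scene11.npz')
f=lambda l:np.array(l)/10+[330,170]
print('face bottom',J(px2w(d,f([(283,365),(335,415)]),.013)),J(px2w(d,f([(283,365),(335,415)]),.016)))
print('face top',J(px2w(d,f([(283,305)]),.03)),J(px2w(d,f([(283,305)]),.027)))
print('tip',J(px2w(d,f([(235,400),(240,365),(235,435)]),.027)),J(px2w(d,f([(235,400),(240,365),(235,435)]),.012)))
E
```

```text
face bottom [[191.0, 16.6], [191.9, -9.4]] [[188.4, 10.2], [189.3, -15.5]]
face top [[187.2, 8.3]] [[189.9, 14.9]]
tip [[164.0, -26.0], [170.9, -10.6], [158.3, -41.1]] [[176.4, 5.3], [183.5, 21.2], [170.4, -10.5]]
```

The stop face is at x≈189 and the tip near 172. I can take about 10 mm more, then feel for contact in small steps.

```bash
python3 -m handwheel '[{"delta_pos":[0,0,1],"yaw":0},{"delta_pos":[0,0,2],"yaw":0},{"delta_pos":[0,0,3],"yaw":0},{"delta_pos":[0,0,4],"yaw":0},{"delta_pos":[0,0,5],"yaw":0}]'
python3 -m handwheel '[{"delta_pos":[0,0,1],"yaw":0},{"delta_pos":[0,0,2],"yaw":0},{"delta_pos":[0,0,3],"yaw":0},{"delta_pos":[0,0,4],"yaw":0}]'
python3 - <<'E'
from h import *
d=save('scene','scene12',(330,170,400,230),10)
o=robot.get_obs();print(o['tool_pos'])
E
```

```text
time: 16.85
tool_pos: [0.494, 0.2864, 0.0169]
ee_rot: [-1.571, -0.0, -1.905]
wrist_force: [-3.8, 2.3, -0.7]
width: 0.0003
time: 17.25
tool_pos: [0.4977, 0.2852, 0.017]
ee_rot: [-1.571, -0.0, -1.905]
wrist_force: [-3.3, 0.9, 0.0]
width: 0.0001
[0.49791079 0.28510327 0.01697787]
```

View pics/scene12.png

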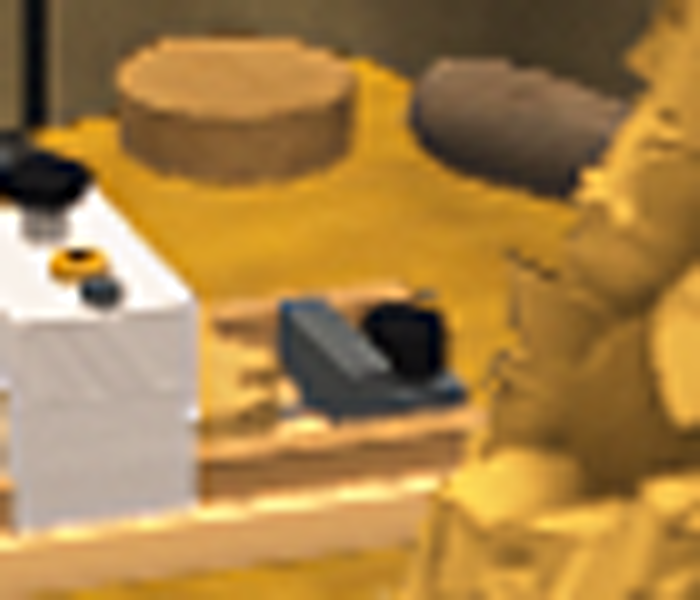

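The tip at (275,345) is within a few millimetres of the face, and the force is still at sliding level. Half-millimetre steps now.

```bash
python3 -m handwheel '[{"delta_pos":[0,0,0.5],"yaw":0},{"delta_pos":[0,0,1],"yaw":0}]'
```

```text
time: 17.5
tool_pos: [0.4986, 0.2849, 0.017]
ee_rot: [-1.571, -0.0, -1.905]
wrist_force: [-3.2, 1.9, -0.9]
width: 0.0005
```

```bash
python3 -m handwheel '[{"delta_pos":[0,0,0.5],"yaw":0},{"delta_pos":[0,0,1],"yaw":0}]'
```

```text
time: 17.7
tool_pos: [0.4996, 0.2846, 0.017]
ee_rot: [-1.571, 0.0, -1.905]
wrist_force: [-3.0, 0.5, -0.4]
width: 0.0002
```

```bash
python3 -m handwheel '[{"delta_pos":[0,0,0.5],"yaw":0},{"delta_pos":[0,0,1],"yaw":0}]'
```

```text
time: 17.9
tool_pos: [0.5005, 0.2842, 0.017]
ee_rot: [-1.571, -0.0, -1.905]
wrist_force: [-2.9, 1.1, -0.8]
width: 0.0004
```

```bash
python3 -m handwheel '[{"delta_pos":[0,0,0.5],"yaw":0},{"delta_pos":[0,0,0.5],"yaw":0}]'
```

```text
time: 18.1
tool_pos: [0.5011, 0.284, 0.017]
ee_rot: [-1.571, -0.0, -1.905]
wrist_force: [-2.9, 1.5, -0.4]
width: 0.0006
```

```bash
python3 -m handwheel '[{"delta_pos":[0,0,0.5],"yaw":0},{"delta_pos":[0,0,1],"yaw":0}]'
```

```text
time: 18.3
tool_pos: [0.5019, 0.2837, 0.017]
ee_rot: [-1.571, 0.0, -1.905]
wrist_force: [-4.0, 1.1, -0.6]
width: 0.0005
```

```bash
python3 - <<'E'
from h import *
d=save('scene','scene13',(330,170,400,230),10)
E
```

```text
(no output)
```

View pics/scene13.png

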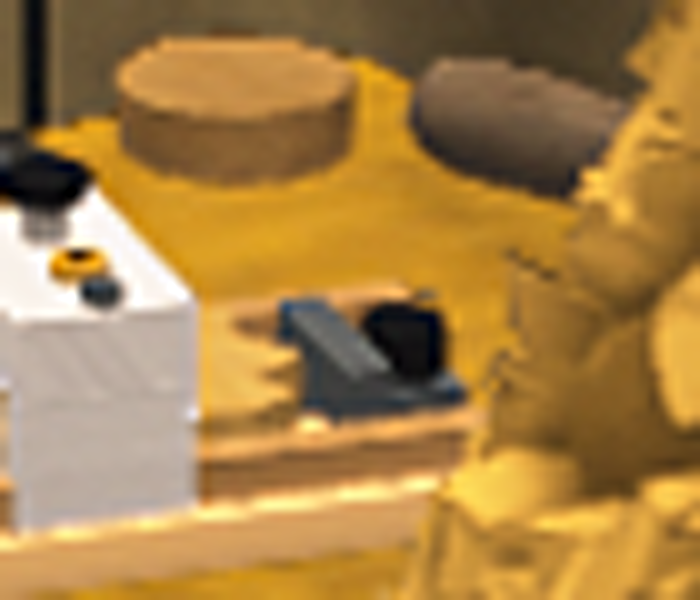

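The tip at (300,350) almost touches the face, and the stop has not moved. Finer steps.

```bash
python3 -m handwheel '[{"delta_pos":[0,0,0.5],"yaw":0},{"delta_pos":[0,0,0.5],"yaw":0}]'
```

```text
time: 18.55
tool_pos: [0.5025, 0.2835, 0.017]
ee_rot: [-1.571, -0.0, -1.905]
wrist_force: [-2.8, 1.5, -0.2]
width: 0.0007
```

```bash
python3 -m handwheel '[{"delta_pos":[0,0,0.5],"yaw":0},{"delta_pos":[0,0,0.5],"yaw":0}]'
```

```text
time: 18.75
tool_pos: [0.5029, 0.2834, 0.017]
ee_rot: [-1.571, -0.0, -1.905]
wrist_force: [-3.4, 0.6, -0.6]
width: 0.0002
```

```bash
python3 -m handwheel '[{"delta_pos":[0,0,0.5],"yaw":0},{"delta_pos":[0,0,0.5],"yaw":0}]'
```

```text
time: 18.95
tool_pos: [0.5034, 0.2832, 0.017]
ee_rot: [-1.571, 0.0, -1.905]
wrist_force: [-2.6, 1.8, -0.5]
width: 0.0006
```

```bash
python3 -m handwheel '[{"delta_pos":[0,0,0.5],"yaw":0},{"delta_pos":[0,0,0.5],"yaw":0}]'
```

```text
time: 19.15
tool_pos: [0.5038, 0.283, 0.017]
ee_rot: [-1.571, -0.0, -1.905]
wrist_force: [-2.8, 1.5, -1.4]
width: 0.0008
```

```bash
python3 -m handwheel '[{"delta_pos":[0,0,0.5],"yaw":0},{"delta_pos":[0,0,0.5],"yaw":0}]'
```

```text
time: 19.35
tool_pos: [0.5043, 0.2829, 0.017]
ee_rot: [-1.571, 0.0, -1.905]
wrist_force: [-3.0, 1.6, -0.8]
width: 0.0007
```

```bash
python3 -m handwheel '[{"delta_pos":[0,0,0.5],"yaw":0},{"delta_pos":[0,0,0.5],"yaw":0}]'
python3 - <<'E'
from h import *
d=save('scene','scene14',(330,170,400,230),10)
a=np.load('pics/scene11.npz')['image'][195:215,366:378].astype(float);b=d['image'][195:215,366:378].astype(float);print('stop diff',abs(a-b).mean())
E
```

```text
time: 19.55
tool_pos: [0.5048, 0.2827, 0.017]
ee_rot: [-1.571, 0.0, -1.905]
wrist_force: [-2.9, 0.8, -0.9]
width: 0.0005
stop diff 1.3027777777777778
```

View pics/scene14.png

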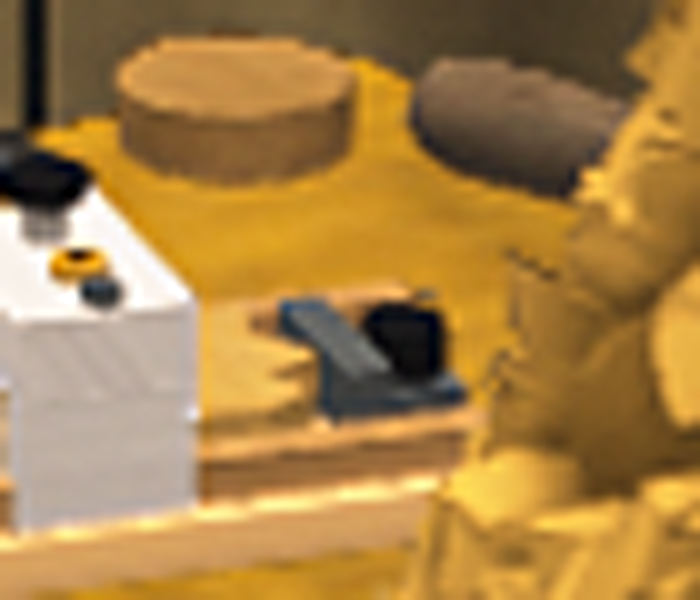

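The stop is still in place, with the tip at (320,350) right at its face. Continuing.

```bash
python3 -m handwheel '[{"delta_pos":[0,0,0.5],"yaw":0},{"delta_pos":[0,0,0.5],"yaw":0}]'
```

```text
time: 19.8
tool_pos: [0.5053, 0.2826, 0.017]
ee_rot: [-1.571, 0.0, -1.905]
wrist_force: [-2.7, 1.3, -0.9]
width: 0.0001
```

```bash
python3 -m handwheel '[{"delta_pos":[0,0,0.5],"yaw":0},{"delta_pos":[0,0,0.5],"yaw":0}]'
```

```text
time: 20.0
tool_pos: [0.5056, 0.2824, 0.017]
ee_rot: [-1.571, -0.0, -1.905]
wrist_force: [-3.1, 1.9, -0.6]
width: 0.0005
```

```bash
python3 -m handwheel '[{"delta_pos":[0,0,0.5],"yaw":0},{"delta_pos":[0,0,0.5],"yaw":0}]'
```

```text
time: 20.2
tool_pos: [0.5057, 0.2824, 0.0169]
ee_rot: [-1.572, -0.0, -1.905]
wrist_force: [-5.0, 2.0, -0.6]
width: 0.0004
```

```bash
python3 - <<'E'
from h import *
d=save('scene','scene15',(330,170,400,230),10)
for n in('12','13','14','15'):
    a=np.load('pics/scene11.npz')['image'][198:212,366:377];b=np.load(f'pics/scene{n}.npz')['image'][198:212,366:377]
    f=lambda i:cv2.cvtColor(i,cv2.COLOR_RGB2GRAY).astype(np.float32)
    print(n,abs(f(a)-f(b)).mean(),cv2.phaseCorrelate(f(a),f(b)))
E
```

```text
12 1.3246753 ((0.0034869946726026058, 0.4864418433854354), 1.0002019580867556)
13 1.2532468 ((0.02692639826663168, 0.5108998044673427), 0.9998650652666886)
14 1.1493506 ((0.007884016451875198, 0.4599507874775579), 1.0001478876504633)
15 1.1623377 ((0.01527442899159226, 0.47832265731369095), 0.9997286742760075)
```

The force rose to 5.4 N and the TCP moved only 0.1 of the 0.5 mm. That looks like the stop, so one small step to confirm.

```bash
python3 -m handwheel '[{"delta_pos":[0,0,0.3],"yaw":0},{"delta_pos":[0,0,0.3],"yaw":0}]'
```

```text
time: 20.45
tool_pos: [0.5057, 0.2824, 0.017]
ee_rot: [-1.572, -0.0, -1.905]
wrist_force: [-5.1, 1.1, 1.0]
width: 0.0006
```

```bash
python3 -m handwheel '[{"delta_pos":[0,0,0.3],"yaw":0},{"delta_pos":[0,0,0.3],"yaw":0}]'
```

```text
time: 20.65
tool_pos: [0.5057, 0.2824, 0.017]
ee_rot: [-1.573, -0.0, -1.905]
wrist_force: [-5.3, 2.1, -0.0]
width: 0.0006
```

```bash
python3 -m handwheel '[{"delta_pos":[0,0,0.5],"yaw":0},{"delta_pos":[0,0,0.5],"yaw":0},{"delta_pos":[0,0,0.5],"yaw":0}]'
python3 - <<'E'
from h import *
o=robot.get_obs();print(o['tool_pos'],o['wrist_force'])
d=save('scene','scene16',(330,170,400,230),10);save('wrist','wrist16')
E
```

```text
time: 20.95
tool_pos: [0.5058, 0.2824, 0.017]
ee_rot: [-1.574, -0.0, -1.905]
wrist_force: [-6.8, 2.7, 2.4]
width: 0.0004
[0.50578372 0.2824266  0.01695654] [-6.76904966  2.71458932  2.43661993]
```

View pics/scene16.png

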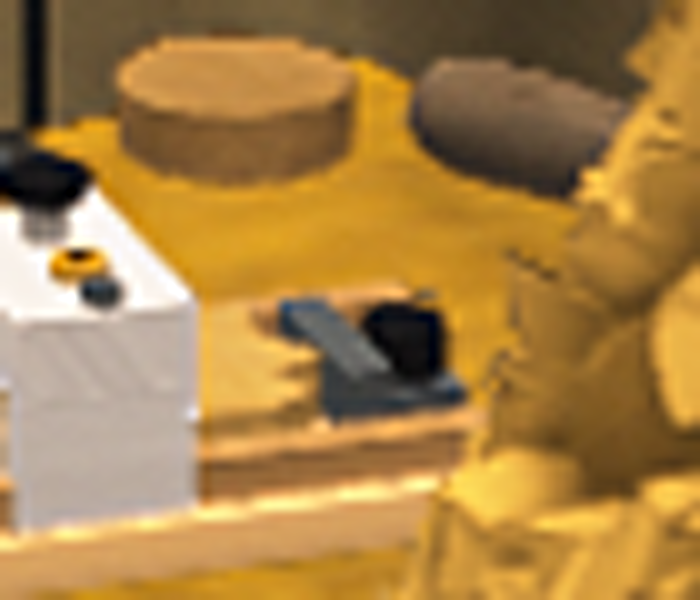

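View pics/wrist16.png

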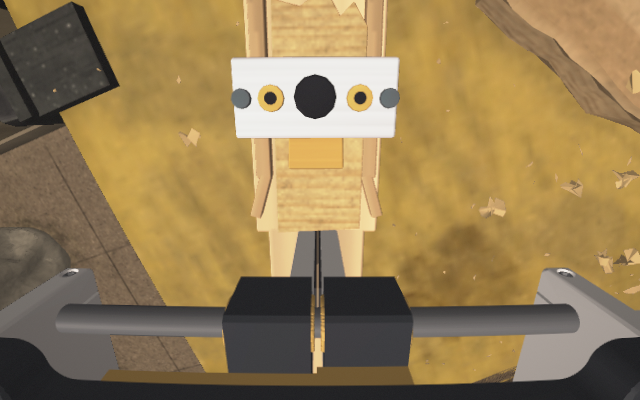

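Contact confirmed: 7.3 N with no movement, and the stop is unmoved. I'll back straight off, lift and move behind for a look from the wrist.

```bash
python3 -m handwheel '[{"delta_pos":[0,0,-3],"yaw":0},{"delta_pos":[0,0,-12],"yaw":0},{"delta_pos":[0,-20,-15],"yaw":0},{"delta_pos":[0,-60,-15],"yaw":0},{"delta_pos":[0,-100,-10],"yaw":0},{"delta_pos":[0,-140,0],"yaw":0},{"delta_pos":[0,-160,15],"yaw":0},{"delta_pos":[0,-160,30],"yaw":0},{"delta_pos":[0,-160,30],"yaw":0},{"delta_pos":[0,-160,30],"yaw":0}]'
python3 - <<'E'
from h import *
save('wrist','wrist17');show('wrist17','w17a',(240,0,400,240),2.5);save('scene','scene17',(210,150,410,260),4)
E
```

```text
time: 22.05
tool_pos: [0.5347, 0.2714, 0.1743]
ee_rot: [-1.574, -0.003, -1.906]
wrist_force: [-0.3, -0.2, 0.2]
width: 0.0003
```

View pics/w17a.png

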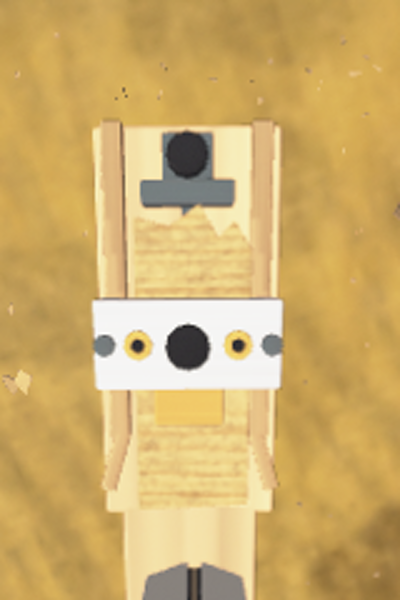

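View pics/scene17.png

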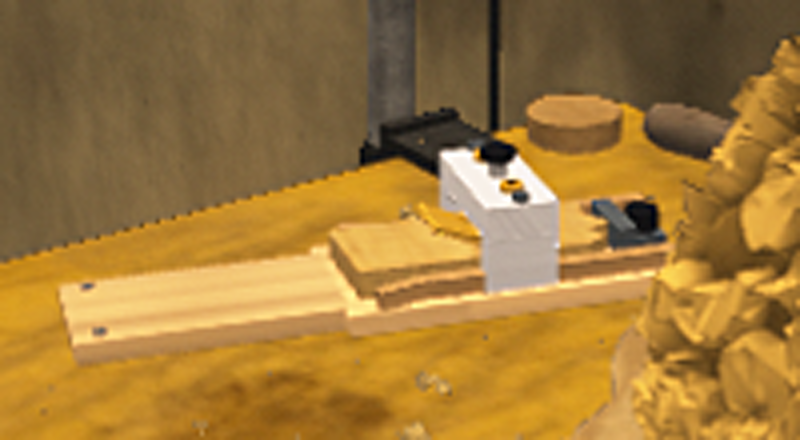

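From above the plank is straight in the channel, under the bridge and shoe. Its tip at (203,207) meets the stop's face, so I'll zoom there.

```bash
python3 - <<'E'
from h import *
show('wrist17','w17b',(280,40,350,110),8)
o=robot.get_obs();print(o['time'],o['wrist_force'])
W=np.load('pics/wrist17.npz');p=[.4625,.2975,-.328]
c,s=np.cos(p[2]),np.sin(p[2]);Ri=np.array([[c,s],[-s,c]])
w=px2w(W,np.array([(203,207),(188,507)])/2.5+[240,0],.027);print((w[:,:2]-p[:2])@Ri.T)
E
```

```text
22.15 [-0.61583386 -0.01836966  0.57283317]
[[ 0.18847355 -0.00705531]
 [ 0.05585631  0.00056946]]
```

View pics/w17b.png

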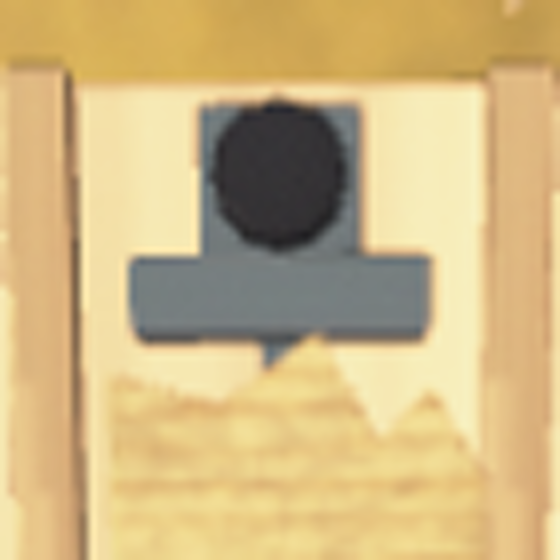

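The tip at (318,337) rests against the stop's face, and nothing touches the robot. Handing in.

```bash
python3 -c "
from bench import robot
print(robot.close_job())"
```

```text
the job is handed in; nothing more can be done
None
```

I loaded the plank into the jig with its ragged end against the end stop and handed the job in at about 22 s. `close_job` gives no verdict.

**What I did:** I gripped the plank across its width, laid it flat on the apron and let go, then gripped it again. I slid it in line through the cheeks until its nose was under the sprung shoe. From there I pushed the sawn end with closed fingers, in 0.5 mm steps or smaller near the stop.

**Contact with the stop:** Sliding took about 3–4 N. At the stop the force rose to 7.3 N with no further movement, well below the 13 N at which the stop slips. I then backed off and lifted clear.

**Last checks:**
- The wrist view shows the plank straight in the channel under the bridge, with its tip on the stop's face at x ≈ 188–189 mm.
- The scene pictures show the stop at the same pixels from before the last push up to firm contact. The automatic image-shift figure was inconclusive: it gave the same half-pixel offset for every picture, including those before contact.
- The wrist force was about 0.8 N after backing off, within its usual noise, so the robot touched nothing.
- I only compared the stop's position. I did not do a before-and-after comparison of the other things on the bench, though no unexpected contact was felt.

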